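# Square up a leaning row of gel cassettes in the collating stand

## Task

The four white gel cassettes in the low stand have slumped and lean against its backstop, out of line. Push the row upright so that they stand tight together flat against the backstop, and slide them sideways until all their ends are flush against the side fence, then let go and leave them standing. Leave the bottles and the dish around the stand where they are.

Things in the scene. Friction and masses are not known exactly. Their poses are not given: they have to be found in the camera images.
- corner (a point): Inside corner of the fixed stand: backstop, side fence and floor (grey plate, top 6 mm over the bench) meet here; floor reaches 137 mm to -x, 170 mm to -y. x points squarely through the backstop (away from the robot), y through the fence (to the robot's left), z up. Front (-x) and right (-y) sides are open. Squared-up cassette origins: y = -55 mm, x = -5, -15, -25, -35 mm.
- backstop_end (a point): Top right end of the backstop, an aluminium plate 6 mm thick whose face is x = 0 in the corner's frame; it rises 72 mm over the floor and reaches from the fence to y = -91 mm, so the right ends of a squared row (y = -110 mm) stick out past it. Axes as the corner's.
- fence_end (a point): Top front end of the side fence, an aluminium plate 6 mm thick whose face is y = 0 in the corner's frame; it rises 45 mm over the floor and reaches from the backstop to x = -97 mm. Axes as the corner's.
- cassette_1: Nearest the backstop: white flat gel cassette, 10 mm thick, 110 wide, 72 high, about 0.1 kg, loose, smooth (friction about 0.35). It leans 0.3 to 0.45 rad, top on the backstop side, foot out. Pushed low, its foot slides home; pushed high it jams. Origin: centre of its underside; x through its thickness (to the backstop), y along its width (to the fence), z up its height.
- cassette_2: Second from the backstop: white flat gel cassette, 10 mm thick, 110 wide, 72 high, about 0.1 kg, loose, smooth (friction about 0.35). It leans 0.3 to 0.45 rad, top on the backstop side, foot out. Pushed low, its foot slides home; pushed high it jams. Origin: centre of its underside; x through its thickness (to the backstop), y along its width (to the fence), z up its height.
- cassette_3: Third from the backstop: white flat gel cassette, 10 mm thick, 110 wide, 72 high, about 0.1 kg, loose, smooth (friction about 0.35). It leans 0.3 to 0.45 rad, top on the backstop side, foot out. Pushed low, its foot slides home; pushed high it jams. Origin: centre of its underside; x through its thickness (to the backstop), y along its width (to the fence), z up its height.
- cassette_4: Foremost, nearest the robot: white flat gel cassette, 10 mm thick, 110 wide, 72 high, about 0.1 kg, loose, smooth (friction about 0.35). It leans 0.3 to 0.45 rad, top on the backstop side, foot out. Pushed low, its foot slides home; pushed high it jams. Origin: centre of its underside; x through its thickness (to the backstop), y along its width (to the fence), z up its height.
- media_bottle: Clear squarish bottle with a white cap, 50x50x97 mm, standing left of the stand, behind the fence as seen from the cassettes. Origin: centre of its underside. A bystander.
- dropper: Small white round bottle with a screw cap, 37 mm across, 69 mm high, standing left of the stand behind the fence. Origin: centre of its underside. A bystander.
- petri: Round petri dish, 92 mm across, 15 mm high, lying on the worktop to the right of the stand. Origin: centre of its underside. A bystander.

How it is judged (in metres and radians):
At the end, for the whole second after the job is handed in: All four cassettes stand on the stand's floor at rest, upright within 0.06 rad and parallel to the backstop within 0.06 rad, the whole row against the backstop with at most 7 mm of slack in all, and every left end within 5 mm of the side fence (angle between each of cassette_1, cassette_2, cassette_3, cassette_4's own z axis and vertical below 0.06 rad and angle between the y axis of each of cassette_1, cassette_2, cassette_3, cassette_4 and the y axis of corner, either way round below 0.06 rad and y of cassette_1 in the frame of corner between -0.06 and -0.05 m and x of cassette_1 in the frame of corner between -0.042 and 0 m and z of cassette_1 in the frame of corner between -0.004 and 0.004 m and linear speed of each of cassette_1, cassette_2, cassette_3, cassette_4 below 0.02 m/s and y of cassette_2 in the frame of corner between -0.06 and -0.05 m and x of cassette_2 in the frame of corner between -0.042 and 0 m and z of cassette_2 in the frame of corner between -0.004 and 0.004 m and y of cassette_3 in the frame of corner between -0.06 and -0.05 m and x of cassette_3 in the frame of corner between -0.042 and 0 m and z of cassette_3 in the frame of corner between -0.004 and 0.004 m and y of cassette_4 in the frame of corner between -0.06 and -0.05 m and x of cassette_4 in the frame of corner between -0.042 and 0 m and z of cassette_4 in the frame of corner between -0.004 and 0.004 m); the robot touches nothing.
It fails at once if the media bottle is shifted by more than 20 mm (distance of media_bottle from where it was at the start of the episode above 0.02 m).
It fails at once if the dropper bottle is shifted by more than 20 mm (distance of dropper from where it was at the start of the episode above 0.02 m).
It fails at once if the petri dish is shifted by more than 20 mm (distance of petri from where it was at the start of the episode above 0.02 m).
It also fails if it takes over 45 s, if anything falls off the work surface, if the arm or the gripper's body presses on something with over 40 N, if the wrist force passes 120 N, or if a joint passes its speed limit or range.

## Robot

A 6-joint arm with a two-finger parallel gripper is mounted at the origin on a cart in front of the work surface, level with it; the furniture and walls round the work are solid. World frame = base frame: x ahead of the robot, y to its left, z up, the work surface at z = 0. Lengths are in m, angles in degrees, forces in N, time in s.
With the tool pointing down it reaches from about 0.325 to 0.85 m from the base axis. Payload 15.5 kg.
Tool frame: the origin (TCP) lies at the very end of the fingers, on their centre line; the grasp point (between the pads) lies arm.grip_depth behind it (arm.grip_depth is the distance from the TCP to the grasp point, in m); z points along the fingers, y is the line along which they close (so a half turn about z gives the same grasp; the last joint's range is limited). The gripper opens to 91 mm and grips with 3 to 60 N. Pads are 32 mm wide; open, the fingers measure 118 mm over their backs; the gripper's body (76 mm by 178 mm) begins 60 mm behind the grasp point.
Start: joints at [70.273, 28.281, 77.091, -0, 74.628, -5.472], TCP at [0.154, 0.606, 0.214] pointing down, gripper open.
Joint ranges: [-166.48, 166.48], [-47.26, 123.95], [12.59, 153.08], [-70.14, 250.14], [6.76, 159.57], [-176.63, 176.63]. Speed limits (degrees/s): [108.29, 108.29, 147.25, 172.46, 172.46, 172.46].

## Interface

Orientations are given as a 3x3 rotation matrix whose columns are the frame's x, y, z axes.
In Python, from rig import arm gives the robot as it stands. Calls block until the motion is done:
- arm.move_to(position, orientation): joint-space move of the TCP to a pose.
- arm.move_l(position, orientation=None, feed=0.15): straight line of the TCP; orientation=None keeps the orientation; feed is the mean speed in m/s.
- arm.move_joints(angles): joint-space move.
- arm.grip(opening): finger opening in m; the grip force is fixed at half the most; returns when the fingers have stopped.
- arm.sleep(seconds).
- arm.solve_ik(position, orientation): joint angles nearest the present ones, or None.
- arm.snapshot(name): name is "scene" or "top" or "wrist"; returns the picture (384x512x3 uint8, red, green, blue); there is no depth.
- arm.get_calibration(name): a dict with "intrinsics" (3x3 intrinsics, pixels), "cam_to_world" (4x4, takes a point from camera to world coordinates). Camera axes: x right, y down, z forward; pixel columns grow to the right and rows downward; lengths in m; the calibration is good to about 2 mm. A picture is of the moment at which its call begins: read the wrist's pose just before it. get_calibration takes no time and is no camera call; for the wrist camera it gives the pose at the moment of the call.
A pose or a line that the arm cannot do raises arm.Unreachable and nothing moves.
- arm.sign_off(): hands the job in; it is judged then, once.
Readings, each from a call of its own:
- arm.current_t(): time.
- arm.current_joint_positions(): joint angles.
- arm.current_dq(): joint speeds.
- arm.current_tau(): joint torques, N m.
- arm.current_ee_pos(): TCP position.
- arm.current_tool_rot(): TCP orientation.
- arm.current_force(): force on the tool from outside, world axes, zero at the start.
- arm.current_torque(): the same for the moment, N m.
- arm.current_width(): finger opening in m.
- arm.current_grasp_force(): force on a finger pad.
Only numpy, scipy, OpenCV 4.12 (cv2) and the standard library are available. Lean on these libraries where they do the work, as an engineer would, in place of code of your own. Each camera call takes 0.05 s, during which the arm holds its last target. There are 200 camera calls.

## Working session

There is one attempt and no reset: what is moved stays moved. The work goes in short steps, each a Python script; the robot and the scene stay as the last script left them, time stands still between calls to the robot, and variables do not carry over. Pictures are saved under pics/ and viewed, at most 10 in all, crops included, and the job is handed in when it is done.

```bash
mkdir -p pics; ls; python3 - <<'E'
from rig import arm
import cv2,numpy as np
np.set_printoptions(precision=4,suppress=True)
a=arm.snapshot("scene");b=arm.snapshot("top")
cv2.imwrite('pics/scene0.png',a[:,:,::-1]);cv2.imwrite('pics/top0.png',b[:,:,::-1])
for n in("scene","top"):
  c=arm.get_calibration(n);print(c["intrinsics"],c["cam_to_world"])
print(arm.grip_depth,arm.current_t(),arm.current_tool_rot())
E
```

```text
pics
[[457.4415   0.     251.0452]
 [  0.     457.4415 193.2331]
 [  0.       0.       1.    ]] [[ 0.7752 -0.4441  0.4492 -0.0776]
 [-0.6317 -0.5478  0.5485 -0.6022]
 [ 0.0025 -0.709  -0.7052  0.9805]
 [ 0.      0.      0.      1.    ]]
[[469.4315   0.     251.6724]
 [  0.     469.4315 197.0766]
 [  0.       0.       1.    ]] [[-0.0077 -0.9768  0.2141  0.2684]
 [-1.      0.0069 -0.0049  0.0977]
 [ 0.0033 -0.2141 -0.9768  1.0639]
 [ 0.      0.      0.      1.    ]]
0.0188 0.1 [[-0.9692  0.2463 -0.0004]
 [ 0.2463  0.9692 -0.001 ]
 [ 0.0001 -0.0011 -1.    ]]
```

```bash
python3 -c "
import cv2
for n in('scene0','top0'):
  cv2.imwrite('pics/'+n+'b.png',cv2.resize(cv2.imread('pics/'+n+'.png'),(800,600),interpolation=3))"
```

```text
(no output)
```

View pics/scene0b.png

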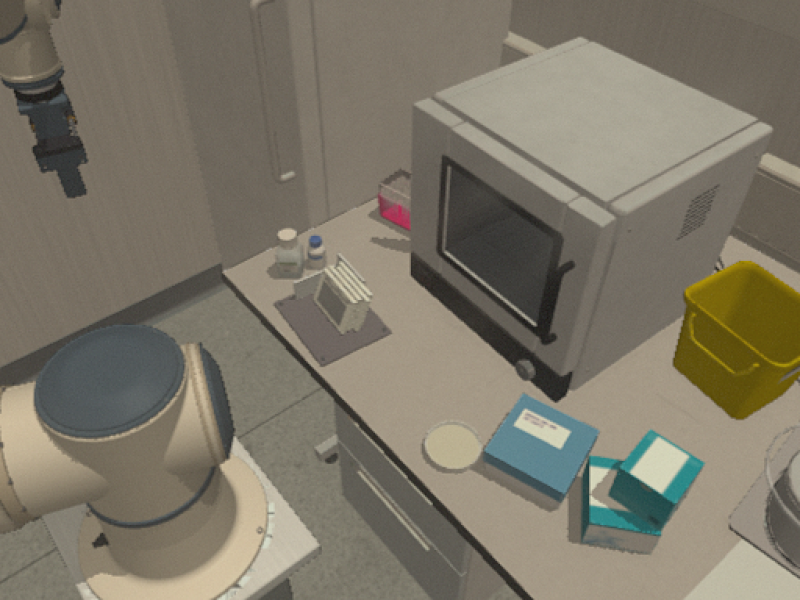

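View pics/top0b.png

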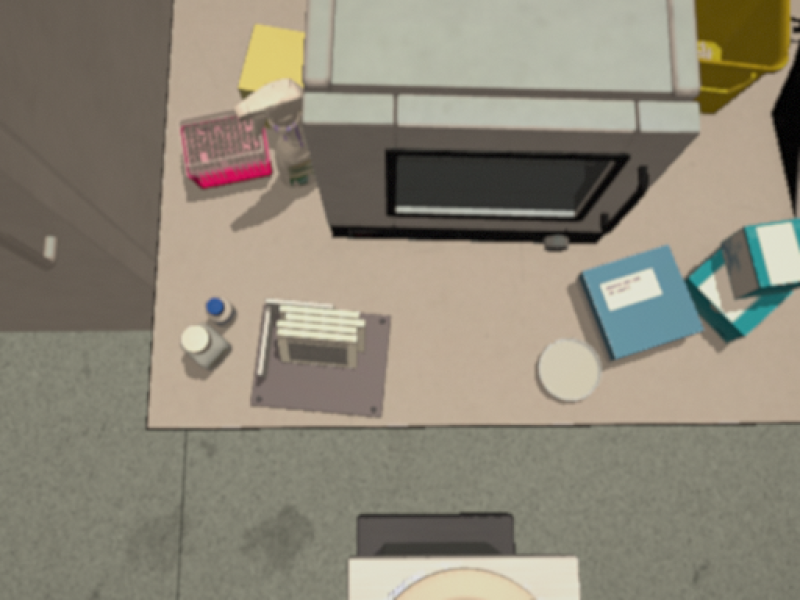

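The scene view shows the stand around (330,315) of 800x600, with the bottles at (290,250) and (316,250). In the top view the stand spans (252–390, 298–415), with the fence at (264,340), the backstop along (298,303) and four cassettes at (318,335). I'll enlarge both views to take measurements.

```bash
python3 -c "
import cv2
a=cv2.imread('pics/top0.png')[180:276,150:278]
b=cv2.imread('pics/scene0.png')[140:236,160:288]
for n,i in(('topc',a),('scenec',b)):cv2.imwrite('pics/'+n+'.png',cv2.resize(i,(768,576),interpolation=2))"
```

```text
(no output)
```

View pics/topc.png

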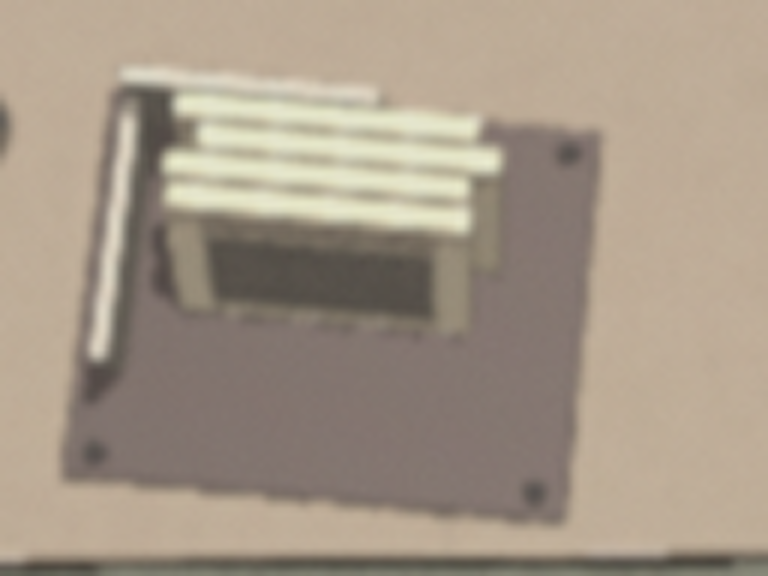

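View pics/scenec.png

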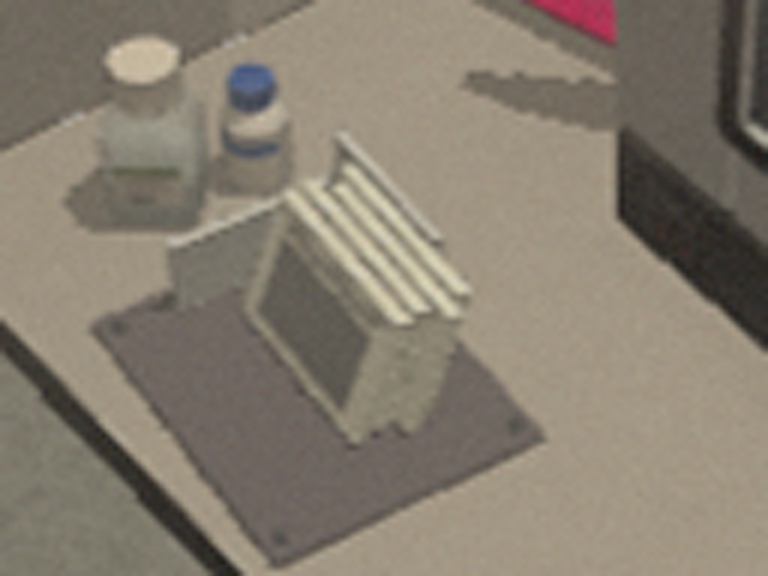

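The crops give these pixel positions:

| Point | Top crop | Scene crop |
|---|---|---|
| Plate, front left | (65,480) | (92,327) |
| Plate, front right | (563,522) | (278,567) |
| Plate, back right | (600,130) | (545,437) |
| Backstop end | (379,95) | (440,240) |
| Fence front end | (98,361) | (170,243) |

All four cassettes lean back, 10–25 mm short of the fence. Next I'll triangulate these points.

```bash
cat > h.py <<'E'
from rig import arm
import numpy as np,cv2
np.set_printoptions(precision=4,suppress=True)
def P(n):
    c=arm.get_calibration(n);return c["intrinsics"]@np.linalg.inv(c["cam_to_world"])[:3]
def tri(t,s):
    X=cv2.triangulatePoints(P("top"),P("scene"),np.float64(t),np.float64(s))[:,0];return X[:3]/X[3]
E
python3 - <<'E'
from h import *
T=lambda u,v:((u+.5)/6-.5+150,(v+.5)/6-.5+180); S=lambda u,v:((u+.5)/6-.5+160,(v+.5)/6-.5+140)
pts={'FL':((65,480),(92,327)),'FR':((563,522),(278,567)),'BR':((600,130),(545,437)),
'bs':((379,95),(440,240)),'fe':((98,361),(170,243)),
'c4BR':((466,335),(357,443)),'c4TR':((470,222),(398,322)),'c1TR':((480,125),(467,293))}
W={}
for k,(t,s) in pts.items(): W[k]=tri(T(*t),S(*s));print(k,W[k])
from scipy.optimize import least_squares
# corner-frame: FL y left free-ish
M={'FR':(-.137,-.170,.006),'BR':(.006,-.170,.006),'bs':(.003,-.091,.078),'fe':(-.097,.003,.051)}
def proj(p,X):
    h=P(p)@np.append(X,1);return h[:2]/h[2]
def pose(q,m):
    c,s=np.cos(q[2]),np.sin(q[2]);return np.array([q[0]+c*m[0]-s*m[1],q[1]+s*m[0]+c*m[1],m[2]])
def res(q):
    return np.concatenate([np.r_[proj("top",pose(q,m))-T(*pts[k][0]),proj("scene",pose(q,m))-S(*pts[k][1])] for k,m in M.items()])
r=least_squares(res,[.55,.2,0],x_scale=[.01,.01,.01]);print(r.x,np.degrees(r.x[2]),r.fun)
q=r.x;c,s=np.cos(q[2]),np.sin(q[2]);R=np.array([[c,-s],[s,c]])
for k,w in W.items(): print(k,R.T@(w[:2]-q[:2]),w[2])
np.save('q.npy',q)
E
```

```text
FL [0.36   0.2967 0.0079]
FR [0.3431 0.1112 0.0056]
BR [0.4916 0.0968 0.0051]
bs [0.4899 0.1757 0.079 ]
fe [0.3986 0.2768 0.0571]
c4BR [0.4136 0.1469 0.0114]
c4TR [0.4423 0.1436 0.0786]
c1TR [0.4786 0.1397 0.0777]
[ 0.496   0.2675 -0.0876] -5.019629721926362 [ 0.8512 -1.4621 -0.02    0.0083 -0.1478  1.4378 -1.7123  0.4366 -0.0602
 -1.0339 -0.4017  0.0474  0.0222 -1.1347 -0.7694  1.1209]
FL [-0.138   0.0172] 0.00786458510469554
FR [-0.1386 -0.1691] 0.005634459597407166
BR [ 0.0105 -0.1704] 0.005097669584800717
bs [ 0.002 -0.092] 0.07895091238295839
fe [-0.0979  0.0008] 0.05713190156551742
c4BR [-0.0715 -0.1274] 0.011409981294722303
c4TR [-0.0426 -0.1281] 0.07856928999737252
c1TR [-0.0061 -0.1288] 0.07770712484341695
```

The fit agrees to about 2 mm with the stated heights and sizes (floor about 6 mm, backstop top 79 mm). The corner is at (0.496, 0.2675) with a yaw of −5°. The cassette 4 foot is at x≈−71 mm. Now I'll do the front push, low down, with the two spread fingers.

```bash
cat >> h.py <<'E'
q=np.load('q.npy');c,s=np.cos(q[2]),np.sin(q[2])
Rc=np.array([[c,-s,0],[s,c,0],[0,0,1.]])
ROT=Rc@np.diag([-1,1,-1.])
def w(x,y,z): return Rc@[x,y,0]+[q[0],q[1],z]      # corner frame -> world (z world)
def loc(): p=arm.current_ee_pos();return np.r_[(Rc.T@(np.r_[p[:2]-q[:2],0]))[:2],p[2]]
def frc(): return Rc.T@np.array(arm.current_force())
def push(a,b,step,limit,axis,feed=.04):
    """a->b straight in small steps until the reaction along axis passes limit"""
    a,b=np.array(a,float),np.array(b,float);n=int(np.ceil(np.linalg.norm(b-a)/step))
    for i in range(1,n+1):
        arm.move_l(w(*(a+(b-a)*i/n)),ROT,feed=feed);f=frc()
        print(i,loc()*1000,f.round(1),round(arm.current_t(),2))
        if abs(f[axis])>limit: break
def save(n,cam,x0,y0,ww=128,hh=96):
    im=arm.snapshot(cam)[y0:y0+hh,x0:x0+ww,::-1]
    cv2.imwrite('pics/'+n,cv2.resize(im,(768,576),interpolation=2))
E
python3 - <<'E'
from h import *
arm.grip(.05)
arm.move_to(w(-.12,-.072,.15),ROT);print(arm.current_t())
arm.move_l(w(-.12,-.072,.010),feed=.15);print(arm.current_t(),loc(),frc(),arm.current_width())
arm.move_l(w(-.095,-.072,.010),feed=.08)
push((-.095,-.072,.010),(-.065,-.072,.010),.005,15,0)
save('p1.png','top',150,180)
E
```

```text
2.55
3.6333 [-0.1197 -0.0717  0.0105] [ 0.5132 -0.4583  1.158 ] 0.04987739885011692
1 [-89.9323 -71.9849   9.9785] [-0.4  0.2 -0.1] 4.38
2 [-84.822  -71.9828   9.9668] [-0.6  0.2  0.6] 4.65
3 [-79.635  -71.9271  10.0042] [0.3 0.2 0. ] 4.92
4 [-74.5528 -71.9276  10.015 ] [0.  0.4 0.3] 5.2
5 [-69.5044 -71.9152  10.0214] [ 0.   0.2 -0.3] 5.47
6 [-64.5369 -71.924   10.0122] [-0.7  0.2  0.1] 5.75
```

View pics/p1.png

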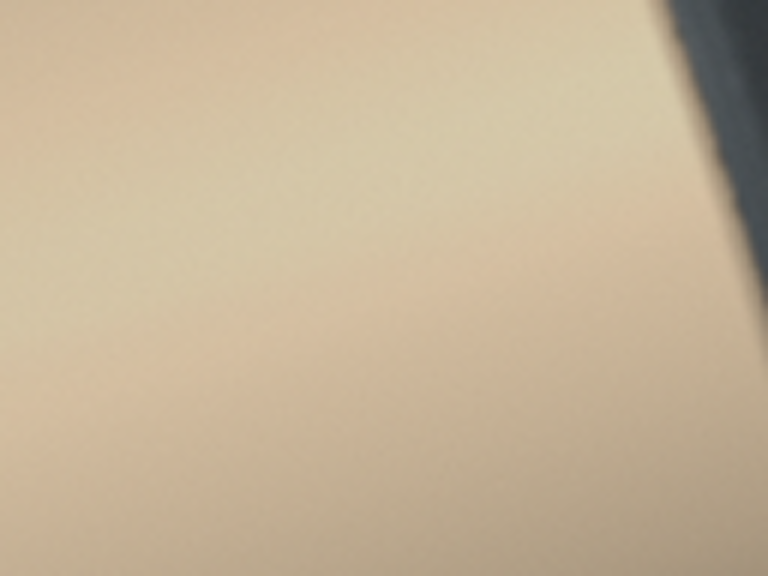

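The arm blocks the top camera, so I'll use the scene camera.

```bash
python3 - <<'E'
from h import *
a=arm.snapshot('scene')[110:254,140:332,::-1];b=arm.snapshot('wrist')[:,:,::-1]
a=cv2.resize(a,(400,300),interpolation=2);b=cv2.resize(b,(400,300))
cv2.imwrite('pics/p2.png',np.hstack([a,b]))
E
```

```text
(no output)
```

View pics/p2.png

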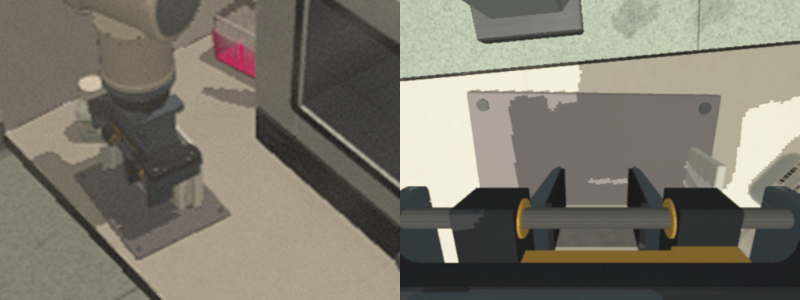

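The scene half shows the fingers at the cassette row, with its ends visible at (190,190). The wrist half shows the fingers over the plate and the bottle at the right edge, untouched. I'll keep pushing until it stops firmly.

```bash
python3 - <<'E'
from h import *
push((-.065,-.072,.010),(-.048,-.072,.010),.0015,15,0,.03)
E
```

```text
1 [-63.5513 -72.0149   9.9917] [ 0.  -1.  -0.1] 6.15
2 [-62.0709 -71.9989   9.9818] [-1.6 -0.9 -0. ] 6.4
3 [-60.6057 -71.9655  10.0033] [-0.8 -0.5 -0.2] 6.65
4 [-59.306  -72.0183   9.9955] [-1.3 -1.   0. ] 6.9
5 [-59.3626 -72.2987   9.8132] [-8.6  1.7  2.7] 7.15
6 [-59.4504 -72.5375   9.666 ] [-16.3   3.1   5.3] 7.4
```

It stopped firmly at x≈−59 mm, where about −56 was expected. I'll back off and look.

```bash
python3 - <<'E'
from h import *
arm.move_l(w(-.12,-.072,.010),ROT,feed=.12)
arm.move_l(w(-.12,-.072,.16),feed=.2)
arm.move_joints([70.273, 28.281, 77.091, -0, 74.628, -5.472]);print(arm.current_t())
f=lambda i:cv2.resize(i,(400,300),interpolation=2)
cv2.imwrite('pics/p3.png',np.vstack([np.hstack([f(arm.snapshot('top')[188:248,155:235,::-1]),f(arm.snapshot('scene')[150:225,170:270,::-1])])]))
E
```

```text
10.65
```

View pics/p3.png

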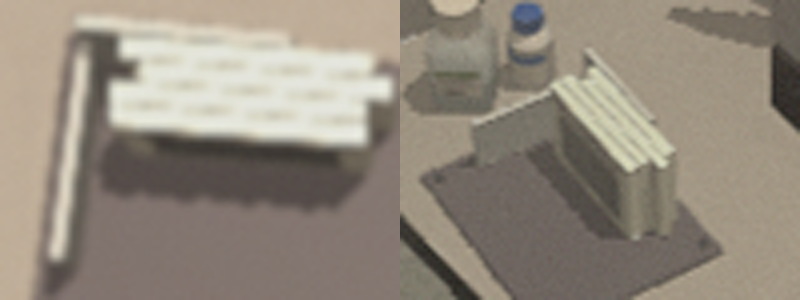

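The row is now upright and tight against the backstop, with its ends staggered (top half: left ends at columns 110–135, fence at 85). The bottles are untouched. Next is the sideways push with closed fingers.

```bash
python3 - <<'E'
from h import *
arm.grip(0)
arm.move_to(w(-.022,-.20,.15),ROT)
arm.move_l(w(-.022,-.20,.016),feed=.15);print(arm.current_t(),loc(),frc(),arm.current_width())
arm.move_l(w(-.022,-.165,.016),feed=.08)
push((-.022,-.165,.016),(-.022,-.135,.016),.005,12,1,.04)
if abs(frc()[1])<12: push((-.022,-.135,.016),(-.022,-.115,.016),.0015,15,1,.03)
E
```

```text
14.85 [-0.0217 -0.1999  0.0165] [0.1177 0.6561 0.3132] 0.00035581280579292636
1 [ -21.9989 -160.0317   15.9761] [-0.2 -0.3 -0.1] 15.72
2 [ -21.9891 -154.8157   15.9939] [-0.2 -0.5 -0.5] 15.99
3 [ -21.9646 -149.7732   16.0111] [-0.5 -0.6  0.2] 16.27
4 [ -21.9819 -144.7609   16.0035] [ 0.3 -0.4  0.7] 16.54
5 [ -21.9873 -139.7735   15.999 ] [-0.8 -0.3  0.3] 16.82
6 [ -21.9864 -134.7662   15.9966] [-0.7  0.9  0.2] 17.09
1 [ -21.9823 -133.5101   16.0025] [ 0.1 -0.3  0.2] 17.34
2 [ -21.9543 -132.0777   16.0118] [ 0.2  1.  -0.1] 17.59
3 [ -21.9588 -130.6201   16.0089] [-0.9  0.8 -0.4] 17.84
4 [ -21.9869 -129.1741   16.0067] [-0.7 -0.5  0.7] 18.09
5 [ -21.976  -127.7568   16.0073] [-0.7  0.4  0.3] 18.34
6 [ -21.9973 -126.3335   15.9903] [-0.4 -0.  -0.4] 18.59
7 [ -21.9708 -124.9088   16.0074] [-0.5  0.6 -0.6] 18.84
8 [ -22.4381 -124.2156   15.9913] [  0.1 -10.3   2.6] 19.09
9 [ -23.1022 -124.059    16.0065] [ -0.5 -29.7  10.6] 19.34
```

It stopped firmly at y=−124 mm, with −123.5 expected. I'll retract and check.

```bash
python3 - <<'E'
from h import *
arm.move_l(w(-.022,-.127,.016),ROT,feed=.03)
arm.move_l(w(-.022,-.19,.016),feed=.15)
arm.move_l(w(-.022,-.19,.16),feed=.2)
arm.move_joints([70.273, 28.281, 77.091, -0, 74.628, -5.472]);print(arm.current_t())
f=lambda i:cv2.resize(i,(400,300),interpolation=2)
cv2.imwrite('pics/p4.png',np.hstack([f(arm.snapshot('top')[188:248,155:235,::-1]),f(arm.snapshot('scene')[150:225,170:270,::-1])]))
E
```

```text
23.2667
```

View pics/p4.png

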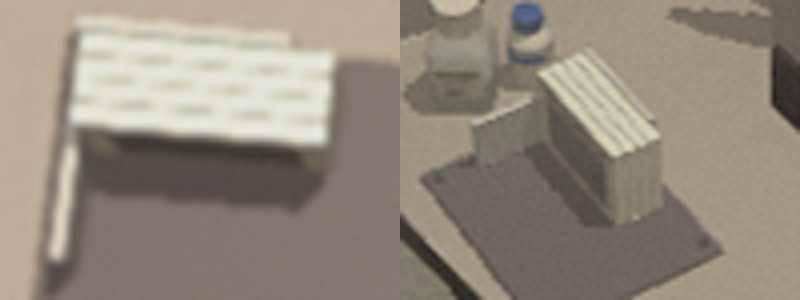

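All four are upright with flush ends (right ends in line at column 330, left ends at the fence). I'll check the front right top corner numerically; it should be at (−40, −110, 78) mm.

```bash
python3 - <<'E'
from h import *
T=lambda u,v:((u+.5)/5-.5+155,(v+.5)/5-.5+188); S=lambda u,v:((u-400+.5)/4-.5+170,(v+.5)/4-.5+150)
for n,t,s in(('c4 TR',(328,147),(616,157)),('c4 TL',(72,126),(539,72)),('c1 TR',(334,54),(661,128)),('bs end',(292,40),(655,120))):
    X=tri(T(*t),S(*s));print(n,(Rc.T@np.r_[X[:2]-q[:2],0])[:2]*1000,X[2]*1000)
E
```

```text
c4 TR [ -43.4326 -113.0422] 83.10223082647992
c4 TL [-42.7999  -3.6918] 81.90500036949643
c1 TR [  -4.8264 -112.2493] 90.10011972673192
bs end [  2.2019 -92.8101] 79.06531537086927
```

The front face is parallel (−43.4 and −42.8 mm) and matches the firm stop position. That puts it within the 7 mm slack limit, and the ends are flush to about 3 mm measurement error. Handing in.

```bash
python3 -c "
from rig import arm
print(arm.sign_off(),arm.current_t())"
```

```text
the job is handed in; nothing more can be done
the job is handed in; nothing more can be done
```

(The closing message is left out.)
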